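# Uncover the mooncake and serve it with the tongs

### The arm

A 7-joint arm with a two-finger parallel gripper is mounted at the origin on the work surface. World frame = base frame: x ahead of the robot, y to its left, z up, the work surface at z = 0. Lengths are in mm, angles in rad, forces in N, time in s.
With the tool pointing down it reaches from about 350 to 775 mm from the base axis. Payload 3.1 kg.
Tool frame: the origin (TCP) lies at the very end of the fingers, on their centre line; the grasp point (between the pads) lies behind it (ctrl.grip_depth is the z of the grasp point in the tool frame, in mm); z points along the fingers, y is the line along which they close (so a half turn about z gives the same grasp; the last joint's range is limited). The gripper opens to 85 mm and grips with 20 to 120 N. Pads are 22 mm wide; open, the fingers measure 114 mm over their backs; the gripper's body (76 mm by 85 mm) begins 54 mm behind the grasp point. The pads swing forward as they close: fully open they stand 13 mm farther back than shut.
Start: joints at [1.066, 0.311, 0.014, 1.512, -0.004, 1.319, -0.027], TCP at [245.584, -492.144, 231.304] pointing down, gripper open.
Joint ranges: [-2.7, 2.7], [-0.3, 1.91], [-1.27, 1.3], [0.12, 2.57], [-1.44, 4.58], [0.2, 2.03], [-3.05, 3.05]. Speed limits (rad/s): [2.79, 2.79, 3.14, 3.14, 3.14, 3.14, 3.14].

### API

Orientations are given as a unit quaternion [w, x, y, z].
In Python, from station import ctrl, eyes gives the robot as it stands.
- The arm moves only by the tool send_rows, never from a script. Its arguments are lists of equal length, an entry for each row: "delta_pos": the shift along the world's x, y, z as a fraction of full scale, a list of three; "dr": the turn, a rotation vector about the world's x, y, z as a fraction of full scale, a list of three; "gripper": the closure, from -1 (fully open) to 1 (shut). In form: {"delta_pos": [[x, y, z], ...], "dr": [[wx, wy, wz], ...], "gripper": [gripper, ...]}. A call has 1 to 20 rows; each row shifts and turns the commanded pose from where the row before left it; what a row does not reach is not made up. Full scale, the value 1, is 20 mm for a shift and 0.12 rad for a turn. A row lasts 1/12 s, in which the tool goes at most 41.7 mm and 7.16 degrees, less where a joint would pass 70% of its speed; a pose out of reach is approached as far as the arm can. A call with a number of a shift or a turn outside -1 to 1 is refused whole. A call with a gripper value outside its range is refused whole. The fingers move at their own pace and stop on an object; "squeeze" is the grip in N (left out, the last holds). Time passes only in rows, so rows that do not move let the fingers close. It gives the time, the measured TCP pose, the force, the opening and the grip force at its end, in the units of the state.
- ctrl.state(): the state, without advancing time (a new reading comes with each control period).
- eyes.read_camera(name): name is "scene" or "side" or "wrist"; returns a dict with "img" (420x560x3 uint8, blue, green, red), "fx", "fy", "cx", "cy" (pixels), "rvec" (rotation vector, rad) and "tvec" (3), from world to camera coordinates, as OpenCV has them; the wrist camera has in their place "hand_eye" (4x4, takes a point from camera to tool coordinates, whose origin is the TCP and whose axes are the flange's). Camera axes: x right, y down, z forward; pixel columns grow to the right and rows downward; lengths in mm; the calibration is good to about 2 mm. A picture is of the moment at which its call begins: read the wrist's pose just before it. There is no depth.
- ctrl.finish_job(): hands the job in; it is judged then, once.
Trained networks look in a picture, given as the dict that the camera call returned (one of the last four; its "shot" number tells which), for a name from the list of things; names that differ only in an ending like _2 or _b are one class to them, and where a whole thing is asked for, a point or a joint stands for the part that bears it (a point fixed in the world has none). Each returns a list of dicts, best first, with "p" (0 to 1); they miss things now and then, are a little off and sometimes report something else, mostly with a low value. They report only what shows in the picture. A call takes as long as a camera call. They do not tell look-alikes from the thing itself.
- eyes.trace(picture, thing): "region" (420x560 bool, what is visible of it) and "position" ([row, column] in pixels, amid what is visible of it).
The state is a dict: "time_s": time; "joint_positions": joint angles; "dq": joint speeds; "joint_efforts": joint torques, N m; "eef_pos": TCP position; "tcp_rot": TCP orientation; "wrist_force": force on the tool from outside, world axes, zero at the start; "moment": the same for the moment, N m; "finger_gap": opening from 0.0 (shut) to 1.0 (fully open); "grip_force": force on a finger pad.
Only numpy, scipy, OpenCV 4.12 (cv2) and the standard library are available. Lean on these libraries where they do the work, as an engineer would, in place of code of your own. Each camera call takes 0.05 s, during which the arm holds its last target. There are 200 camera calls.

### The job

Lift the upturned tumbler off the mini mooncake and stand it, still mouth-down, centred on top of the jade-green tile block, and let go of it. Then pick up the tongs, close their jaws on the mooncake and lift it well clear, its underside at least 12 cm above the table; finish while still holding it up, steady, in the tongs. Do not touch the mooncake with the gripper itself, never tip the tumbler over, and leave the tile rack, dice tray and mug alone.

Things in the scene. Friction and masses are not known exactly. Their poses are not given: they have to be found in the camera images.
- tumbler: Clear glass tumbler, standing mouth-down over the mooncake: 90 mm high, outside diameter 64 mm at the mouth (below) and 62 mm at the closed end (above), wall 3 mm, about 180 g. Origin: centre of the mouth, at the bottom; z points up to the closed end.
- cake: Round mini mooncake, golden-brown, rigid, 44 mm in diameter, 28 mm high, 35 to 70 g. Stands under the tumbler, on the board. Origin: centre of its underside; z up.
- board: Fixed round bamboo board, 110 mm in diameter, 12 mm thick, flat top, carrying the mooncake and the tumbler. Origin: centre of its underside, on the table (z = 0).
- tile_block: Loose jade-green and ivory block of twelve game tiles clipped together: 80 mm (its x) by 84 mm (its y), 44 mm high, flat top, about 420 g. Origin: centre of its underside, on the table.
- tongs: Steel U-shaped serving tongs lying flat on the table, jaws away from the robot (yaw within 0.6 rad of ahead); 106 g, 22 mm high all over. Origin: at the grip place, on the midline, at the underside; x along the midline to the jaws, z up. Hinge 85 mm behind the origin, jaw middle 85 mm ahead, jaw ends 15 mm farther. Sprung open at rest; squeezing the strips closes the jaws.
- strip_left: Left (+y) strip and jaw of the tongs, 4 mm thick; origin on the hinge, at the underside. Straight from 57 mm before to 33 mm ahead of the grip place. At rest 59 mm over both strips there, each splayed 0.03 rad, 81 mm clear between the jaws. At 54 mm over the strips they are parallel, jaws 71 mm apart; at 40 mm the jaws meet a 44 mm thing; jaws travel twice as far as the grip place.
- strip_right: Right (-y) strip and jaw, mirror of the left and linked to it, so both close equally. Spring: squeezing at the grip place takes 9 N to begin, 13 N at 40 mm; half of any extra squeeze goes into the thing held. A light squeeze (about 10 N, 53 to 57 mm over the strips) is enough to carry the tongs with the jaws still open 70 to 77 mm. Origin on the hinge, at the underside.
- jaws (a point): Point midway between the two jaws, on the tongs' midline, 85 mm ahead of the tongs' origin and 11 mm above their underside.
- tile_rack: Bystander: bamboo tile rack, 300 mm long along its y, 45 mm deep, 42 mm high, beyond the board. Origin: centre of its underside.
- dice_tray: Bystander: orange plastic dice tray, 120 mm square, 25 mm high. Origin: centre of its underside.
- mug: Bystander: white mug, 76 mm in diameter, 85 mm high. Origin: centre of its underside.
Mind the look-alikes: they are no part of the job. Leave any purple or yellow look-alike of the tile_block alone. Of the things like the board, leave any that is black; of the rest the smaller one is meant.

How it is judged (in metres and radians):
On the way, in this order (a step that is already met when the one before it is completed fails the run):
1. the tumbler stands mouth-down on the tile block, released and at rest, the mooncake still on its board (horizontal distance between tumbler and tile_block below 0.015 m and z of tumbler in the frame of tile_block between 0.04 and 0.05 m and angle between tumbler's own z axis and vertical below 0.1 rad and contact force between tumbler and tile_block above 0.3 N and linear speed of tumbler below 0.03 m/s and contact force between tumbler and the arm below 0.05 N and contact force between tumbler and the fingers below 0.05 N and height (world z) of cake below 0.02 m and angle between cake's own z axis and vertical below 0.2 rad), for 0.3 s.
2. the mooncake is pinched between both jaws of the tongs, the tongs in the gripper, and off the board (contact force between each of strip_left, strip_right and cake above 0.8 N and contact force between the fingers and tongs above 1.5 N and contact force between cake and the fingers below 0.05 N and height (world z) of cake above 0.03 m), for 0.2 s.
At the end, for the whole second after the job is handed in: Tongs held in the gripper, both jaws pinching the mooncake (over 0.8 N each), nothing else carrying it, its underside over 0.11 m up, slower than 0.04 m/s; tumbler mouth-down at rest on the tile block, not touched, within 15 mm of centre, tilt under 0.1 rad (horizontal distance between tumbler and tile_block below 0.015 m and z of tumbler in the frame of tile_block between 0.04 and 0.05 m and angle between tumbler's own z axis and vertical below 0.1 rad and contact force between tumbler and tile_block above 0.3 N and linear speed of tumbler below 0.03 m/s and contact force between each of tumbler, cake and the arm below 0.05 N and contact force between each of tumbler, cake and the fingers below 0.05 N and contact force between each of strip_left, strip_right and cake above 0.8 N and contact force between the fingers and tongs above 1.5 N and height (world z) of cake above 0.11 m and linear speed of cake below 0.04 m/s and contact force between cake and board below 0.05 N and contact force between cake and tumbler below 0.05 N and contact force between cake and tile_block below 0.05 N); the arm keeps its last pose, push and grip.
It fails at once if the gripper itself touches the mooncake (contact force between cake and the fingers above 0.5 N).
It fails at once if the tumbler is tipped over (angle between tumbler's own z axis and vertical above 0.7 rad).
It fails at once if a bystander is pushed away (distance of any of tile_rack, dice_tray, mug from where it was at the start of the episode above 0.02 m).
It also fails if it takes over 59 s, if anything falls off the work surface, if the arm or the gripper's body presses on something with over 40 N, if the wrist force passes 120 N, or if a joint passes its speed limit or range.

## Working session

There is one attempt and no reset: what is moved stays moved. The work goes in short steps, Python scripts to look and compute and a tool call to move; the robot and the scene stay as the last step left them, time stands still between calls to the robot, and variables do not carry over. Pictures are saved under pics/ and viewed, at most 10 in all, crops included, and the job is handed in when it is done.

Besides the shell and the picture viewer there is one more tool, called after ">>>" in YAML: its name, and indented under it one key for each argument. send_rows: Moves the arm, as the interface text tells. Shift numbers are shares of 20 mm and turn numbers shares of 0.12 rad, none past 1 either way. Its arguments: {"type":"object","properties":{"delta_pos":{"type":"array","items":{"type":"array","items":{"type":"number","minimum":-1,"maximum":1}}},"dr":{"type":"array","items":{"type":"array","items":{"type":"number","minimum":-1,"maximum":1}}},"gripper":{"type":"array","items":{"type":"number"}},"squeeze":{"type":"number"}},"required":["delta_pos","dr","gripper"]}

```bash
mkdir -p pics; ls; cat > h.py <<'E'
import numpy as np, cv2
from station import ctrl, eyes
from scipy.spatial.transform import Rotation as R
def shot(n): return eyes.read_camera(n)
def ext(p):
    """R,t world->cam"""
    if 'rvec' in p: return cv2.Rodrigues(np.array(p['rvec'],float))[0], np.array(p['tvec'],float).ravel()
    s=ctrl.state(); q=s['tcp_rot']; T=np.eye(4); T[:3,:3]=R.from_quat([q[1],q[2],q[3],q[0]]).as_matrix(); T[:3,3]=s['eef_pos']
    M=np.linalg.inv(T@np.array(p['hand_eye'])); return M[:3,:3],M[:3,3]
def ray(p,uv,z):
    Rm,t=ext(p); uv=np.atleast_2d(uv).astype(float)
    d=np.c_[(uv[:,0]-p['cx'])/p['fx'],(uv[:,1]-p['cy'])/p['fy'],np.ones(len(uv))]@Rm
    c=-Rm.T@t; return c+d*((z-c[2])/d[:,2])[:,None]
def proj(p,X):
    Rm,t=ext(p); c=np.atleast_2d(X)@Rm.T+t
    return np.c_[c[:,0]/c[:,2]*p['fx']+p['cx'],c[:,1]/c[:,2]*p['fy']+p['cy']]
E
python3 - <<'E'
from h import *
s=ctrl.state(); print(s, ctrl.grip_depth)
for n in ['scene','side']:
    p=shot(n); cv2.imwrite(f'pics/{n}0.png',p['img'])
    Rm,t=ext(p); print(n,'cam',(-Rm.T@t).round(),p['fx'])
    for th,z in [('tumbler',50),('board',12),('tile_block',44),('tongs',22),('tile_rack',42),('dice_tray',25),('mug',85)]:
        for d in eyes.trace(p,th)[:3]:
            m=d['region']; v,u=np.nonzero(m); print(th,round(d['p'],2),np.round(d['position']),u.min(),u.max(),v.min(),v.max(),ray(p,[d['position'][1],d['position'][0]],z).round()[0])
E
```

```text
pics
{'time_s': 0.0, 'joint_positions': array([ 1.06627661,  0.31172352,  0.01401243,  1.51307421, -0.00439396,
        1.31924613, -0.02720301]), 'dq': array([ 0.00096273, -0.00044421,  0.00038188,  0.00025588, -0.00065871,
       -0.00066622,  0.00268721]), 'joint_efforts': array([ 2.68319018e-04, -3.79915738e+01,  1.46206152e-01, -2.30587649e+01,
        1.21868489e-02,  1.36676343e-02,  1.63258744e-05]), 'eef_pos': array([ 245.2215276 , -491.46404716,  230.21542658]), 'tcp_rot': array([-1.16413883e-03,  9.73336904e-01,  2.29376995e-01, -3.30991059e-04]), 'wrist_force': array([ 0.13611978, -0.8502797 ,  0.07176639]), 'moment': array([-0.0369685 , -0.03217306,  0.0024316 ]), 'grip_force': 0.0, 'finger_gap': 1.00324817525771} -18.700000000000003
scene cam [1222.  -93. 1113.] 446.36583562259943
tumbler 0.87 [199. 270.] 259 281 183 217 [549. -24.  50.]
board 0.72 [146. 319.] 294 343 125 165 [352. 157.  12.]
board 0.71 [220. 283.] 256 292 198 228 [603.   5.  12.]
board 0.61 [178. 228.] 211 244 160 190 [ 433. -138.   12.]
tile_block 0.91 [210. 132.] 110 152 189 229 [ 528. -411.   44.]
t
[... 409 characters left out ...]
r 0.96 [210. 280.] 272 294 194 231 [575. -31.  50.]
board 0.93 [231. 271.] 261 298 214 241 [576.  21.  12.]
board 0.68 [215. 342.] 325 361 202 230 [ 418. -131.   12.]
board 0.66 [301. 323.] 294 355 276 333 [350. 157.  12.]
tile_block 0.97 [182. 373.] 355 389 164 195 [ 380. -278.   44.]
tile_block 0.7 [170. 330.] 313 341 159 188 [ 522. -269.   44.]
tile_block 0.55 [154. 348.] 336 364 139 163 [ 499. -369.   44.]
tongs 0.64 [315. 252.] 215 264 276 345 [483. 276.  22.]
tile_rack 0.94 [205. 214.] 185 244 167 240 [764.  36.  42.]
dice_tray 0.77 [311. 157.] 124 192 280 339 [689. 376.  25.]
mug 0.96 [136. 291.] 280 301 122 153 [ 693. -323.   85.]
mug 0.48 [310. 158.] 124 193 279 339 [653. 391.  85.]
```

```bash
python3 - <<'E'
from h import *
a=cv2.imread('pics/scene0.png')[110:310,80:480]
cv2.imwrite('pics/a.png',cv2.resize(a,None,fx=2,fy=2,interpolation=cv2.INTER_CUBIC))
b=cv2.imread('pics/side0.png')[100:360,100:420]
cv2.imwrite('pics/b.png',cv2.resize(b,None,fx=2.3,fy=2.3,interpolation=cv2.INTER_CUBIC))
E
```

```text
(no output)
```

View pics/a.png

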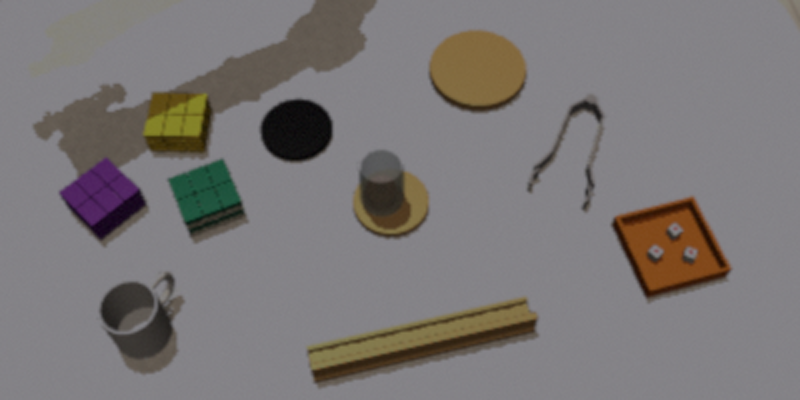

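View pics/b.png

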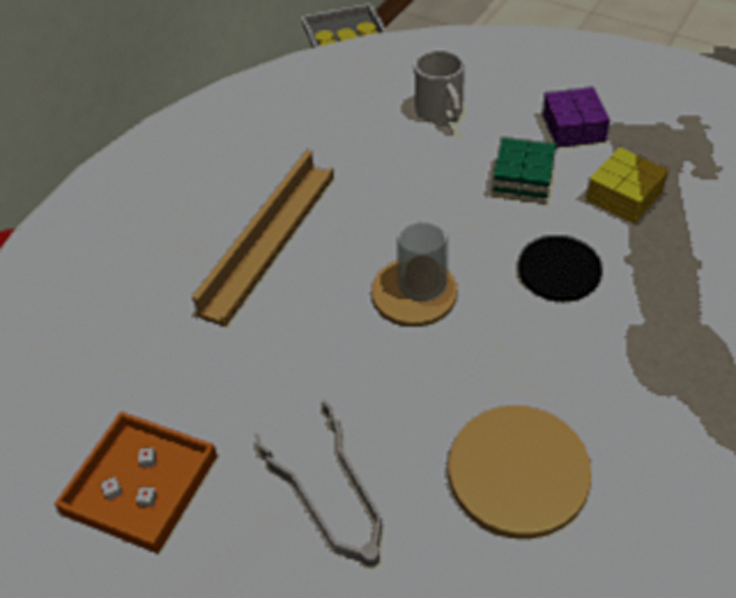

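The scene view shows the green block at about (182,207), the tumbler at (270,198) on the small board at (275,210), and the tongs at hinge (375,160) with jaw ends (346,204) and (373,213). Purple, yellow, black and large-bamboo are look-alikes. The side view agrees. Next I fit the shapes to the masks.

```bash
cat > fit.py <<'E'
from h import *
from scipy.optimize import minimize
S=4
def hullmask(p,X):
    uv=proj(p,X); h=cv2.convexHull(((uv+.5)*S*16-8).astype(np.int32))
    m=np.zeros((420*S,560*S),np.uint8); cv2.fillConvexPoly(m,h,1,cv2.LINE_8,4); return cv2.resize(m.astype(np.float32),(560,420),interpolation=cv2.INTER_AREA)
A=np.linspace(0,2*np.pi,48)
def cyl(x,y,z0,z1,r0,r1):
    c=np.c_[np.cos(A),np.sin(A)]; f=lambda z,r:np.c_[c*r+[x,y],np.full(48,z)]
    return np.r_[f(z0,r0),f(z1,r1)]
def box(x,y,a,lx,ly,z0,z1):
    c=np.array([[i*lx/2,j*ly/2] for i in(-1,1) for j in(-1,1)]); r=np.array([[np.cos(a),-np.sin(a)],[np.sin(a),np.cos(a)]])
    c=c@r.T+[x,y]; return np.r_[np.c_[c,np.full(4,z0)],np.c_[c,np.full(4,z1)]]
def fit(model,x0,data,step):
    """data: list of (pic,mask)"""
    def L(x):
        s=0
        for p,m in data:
            h=hullmask(p,model(x)); s+=np.abs(h-m).sum()/m.sum()
        return s/len(data)
    x0=np.array(x0,float); sim=np.r_[[x0],x0+np.diag(step)]
    r=minimize(L,x0,method='Nelder-Mead',options=dict(initial_simplex=sim,xatol=.02,fatol=1e-4)); return r.x.round(3),round(r.fun,3)
def near(p,thing,X):
    uv=proj(p,X)[0]; ds=eyes.trace(p,thing)
    if not ds: return None
    d=min(ds,key=lambda d:np.hypot(d['position'][1]-uv[0],d['position'][0]-uv[1])); return d['region'].astype(np.float32)
E
python3 - <<'E'
from fit import *
P=[shot('scene'),shot('side')]
tu=[(p,near(p,'tumbler',[570,-20,57])) for p in P]
bl=[(p,near(p,'tile_block',[535,-270,22])) for p in P]
for d in ([tu[0]],[tu[1]],tu): print('tum',fit(lambda x:cyl(x[0],x[1],12,102,32,31),[570,-20],d,[15,15]))
for d in ([bl[0]],[bl[1]],bl): print('blk',min((fit(lambda x:box(*x,80,84,0,44),[535,-270,a],d,[15,15,.3]) for a in(0,.5,-.5)),key=lambda r:r[1]))
for p,pts in zip(P,([[375,161],[346,204.5],[373.5,213]],[[260.5,340],[241,276],[212,291]])):
    q=ray(p,pts,15); m=(q[1]+q[2])/2; d=m-q[0]; print(q.round(),np.hypot(*d[:2]),np.arctan2(d[1],d[0]))
E
```

```text
tum (array([559.123, -25.058]), np.float64(0.049))
tum (array([562.68 , -24.797]), np.float64(0.058))
tum (array([561.972, -25.108]), np.float64(0.073))
blk (array([ 5.27911e+02, -2.74564e+02,  2.92000e-01]), np.float64(0.039))
blk (array([ 5.30196e+02, -2.71562e+02,  2.99000e-01]), np.float64(0.054))
blk (array([ 5.29246e+02, -2.73481e+02,  2.85000e-01]), np.float64(0.062))
[[438. 315.  15.]
 [579. 192.  15.]
 [618. 264.  15.]] 182.1499324341338 -0.49627764022455645
[[436. 317.  15.]
 [569. 193.  15.]
 [610. 265.  15.]] 176.7315898164766 -0.5223237079374558
```

>>> send_rows:
  delta_pos:
    - [0.66,0.97,0]
    - [0.66,0.97,0]
    - [0.66,0.97,0]
    - [0.66,0.97,0]
    - [0.66,0.97,0]
    - [0.66,0.97,0]
    - [0.66,0.97,0]
    - [0.66,0.97,0]
    - [0.66,0.97,0]
    - [0.66,0.97,0]
    - [0.66,0.97,0]
    - [0.66,0.97,0]
    - [0.66,0.97,0]
    - [0.66,0.97,0]
    - [0.66,0.97,0]
    - [0.66,0.97,0]
    - [0.66,0.97,0]
    - [0.66,0.97,0]
  dr:
    - [0,0,0]
    - [0,0,0]
    - [0,0,0]
    - [0,0,0]
    - [0,0,0]
    - [0,0,0]
    - [0,0,0]
    - [0,0,0]
    - [0,0,0]
    - [0,0,0]
    - [0,0,0]
    - [0,0,0]
    - [0,0,0]
    - [0,0,0]
    - [0,0,0]
    - [0,0,0]
    - [0,0,0]
    - [0,0,0]
  gripper: [-1,-1,-1,-1,-1,-1,-1,-1,-1,-1,-1,-1,-1,-1,-1,-1,-1,-1]
  squeeze: 40

```text
time_s: 2.6
eef_pos: [483.7, -142.0, 231.4]
tcp_rot: [0.0, 0.973, 0.229, 0.0]
wrist_force: [1.2, -0.1, -0.4]
finger_gap: 1.001
grip_force: 0.0
```

>>> send_rows:
  delta_pos:
    - [0.66,0.97,0]
    - [0.66,0.97,0]
    - [0.66,0.97,0]
    - [0.66,0.97,0]
    - [0.66,0.97,0]
    - [0.66,0.97,0]
    - [0,0,0]
    - [0,0,0]
  dr:
    - [0,0,0]
    - [0,0,0]
    - [0,0,0]
    - [0,0,0]
    - [0,0,0]
    - [0,0,0]
    - [0,0,0]
    - [0,0,0]
  gripper: [-1,-1,-1,-1,-1,-1,-1,-1]

```text
time_s: 3.27
eef_pos: [562.7, -24.7, 231.1]
tcp_rot: [-0.0, 0.973, 0.231, -0.0]
wrist_force: [-0.9, -0.3, -0.5]
finger_gap: 1.001
grip_force: 0.0
```

```bash
python3 - <<'E'
from fit import *
s=ctrl.state(); print(s['eef_pos'],s['tcp_rot'],s['finger_gap'])
p=shot('wrist'); cv2.imwrite('pics/w1.png',p['img'])
print(np.array(p['hand_eye']).round(2),p['fx'])
for th,z,X in (('tumbler',102,[561,-25,60]),('board',12,[561,-25,12])):
  for d in eyes.trace(p,th):
    m=d['region'];v,u=np.nonzero(m);print(th,d['p'],d['position'],u.min(),u.max(),v.min(),v.max())
m=near(p,'tumbler',[561,-25,60])
if m is not None: print(fit(lambda x:cyl(x[0],x[1],12,102,32,31),[561,-25],[(p,m)],[8,8]))
E
```

```text
[562.6860263  -24.71780311 231.08937093] [-4.02621896e-04  9.72934875e-01  2.31079124e-01 -6.79342930e-05] 1.0009775937846968
[[  -0.     -0.95   -0.3    76.83]
 [   1.     -0.      0.      0.87]
 [  -0.     -0.3     0.95 -141.84]
 [   0.      0.      0.      1.  ]] 300.44732405838005
tumbler 0.92 [202.0, 281.5] 249 313 163 238
board 0.84 [312.1, 309.8] 270 346 274 343
board 0.66 [160.1, 265.4] 231 321 133 211
board 0.57 [268.8, 89.4] 29 150 214 319
(array([559.295, -28.051]), np.float64(0.054))
```

View pics/w1.png

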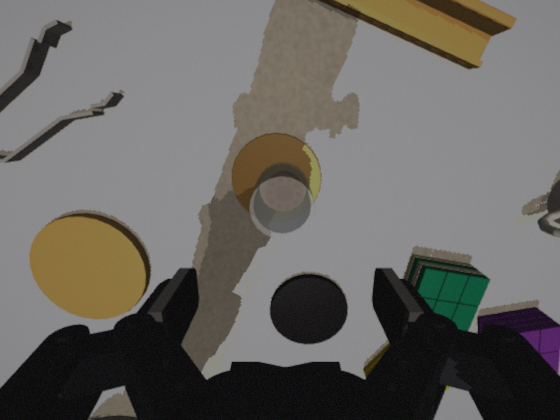

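The wrist view shows the glass at about (282,205) between the fingers. The fit agrees with the outside cameras within 4 mm, against a ±10 mm margin, so I descend and grip.

>>> send_rows:
  delta_pos:
    - [-0.1,-0.1,-0.9]
    - [0,0,-0.9]
    - [0,0,-0.9]
    - [0,0,-0.9]
    - [0,0,-0.9]
    - [0,0,-0.9]
    - [0,0,-0.9]
    - [0,0,-0.9]
    - [0,0,-0.9]
    - [0,0,-0.85]
    - [0,0,0]
    - [0,0,0]
    - [0,0,0]
    - [0,0,0]
    - [0,0,0]
    - [0,0,0]
    - [0,0,0]
    - [0,0,0]
  dr:
    - [0,0,0]
    - [0,0,0]
    - [0,0,0]
    - [0,0,0]
    - [0,0,0]
    - [0,0,0]
    - [0,0,0]
    - [0,0,0]
    - [0,0,0]
    - [0,0,0]
    - [0,0,0]
    - [0,0,0]
    - [0,0,0]
    - [0,0,0]
    - [0,0,0]
    - [0,0,0]
    - [0,0,0]
    - [0,0,0]
  gripper: [-1,-1,-1,-1,-1,-1,-1,-1,-1,-1,-1,0,0,0,0,0,0,0]
  squeeze: 40

```text
time_s: 4.97
eef_pos: [561.6, -28.4, 53.9]
tcp_rot: [0.0, 0.973, 0.229, 0.001]
wrist_force: [-0.9, 1.0, 5.5]
finger_gap: 0.707
grip_force: 44.2
```

>>> send_rows:
  delta_pos:
    - [0,0,0.3]
    - [0,0,0.7]
    - [0,0,0.9]
    - [0,0,0.9]
    - [0,0,0.9]
    - [0,0,0.9]
    - [0,0,0.9]
    - [0,0,0.9]
    - [0,0,0]
    - [0,0,0]
  dr:
    - [0,0,0]
    - [0,0,0]
    - [0,0,0]
    - [0,0,0]
    - [0,0,0]
    - [0,0,0]
    - [0,0,0]
    - [0,0,0]
    - [0,0,0]
    - [0,0,0]
  gripper: [0,0,0,0,0,0,0,0,0,0]

```text
time_s: 5.8
eef_pos: [560.7, -28.9, 180.7]
tcp_rot: [0.0, 0.973, 0.229, 0.001]
wrist_force: [-0.6, 0.6, -2.2]
finger_gap: 0.708
grip_force: 43.9
```

```bash
python3 - <<'E'
from fit import *
s=ctrl.state(); e=s['eef_pos']; print(e,s['finger_gap'],s['grip_force'])
P=[shot('scene'),shot('side')]
for p,n in zip(P,'ab'): cv2.imwrite(f'pics/l{n}.png',p['img'])
tu=[near(p,'tumbler',[561,-28,e[2]+3]) for p in P]
ck=[near(p,'cake',[561,-28,26]) for p in P]
bd=[near(p,'board',[561,-28,6]) for p in P]
for i,p in enumerate(P):
    for n,m,mod in (('tum',tu[i],lambda x:cyl(x[0],x[1],x[2],x[2]+90,32,31)),('cake',ck[i],lambda x:cyl(x[0],x[1],12,40,22,22)),('board',bd[i],lambda x:cyl(x[0],x[1],0,12,55,55))):
        if m is None: print(n,None); continue
        x0=[561,-28]+([e[2]-42] if n=='tum' else [])
        print(i,n,m.sum(),fit(mod,x0,[(p,m)],[8]*len(x0)))
E
```

```text
[560.7490918  -28.90972282 180.70068565] 0.7084790586623675 43.87513943016529
0 tum 681.0 (array([444.114, -13.957, -43.853]), np.float64(0.183))
0 cake 223.0 (array([560.603, -25.263]), np.float64(0.118))
0 board 813.0 (array([564.603, -13.839]), np.float64(0.329))
1 tum 558.0 (array([585.942, -71.783,  88.739]), np.float64(0.604))
1 cake 192.0 (array([562.661, -26.782]), np.float64(0.221))
1 board 696.0 (array([566.984, -11.031]), np.float64(0.368))
```

>>> send_rows:
  delta_pos:
    - [-0.12,-0.5,0]
    - [-0.12,-0.9,0]
    - [-0.12,-0.95,0]
    - [-0.12,-0.95,0]
    - [-0.12,-0.95,0]
    - [-0.12,-0.95,0]
    - [-0.12,-0.95,0]
    - [-0.12,-0.95,0]
    - [-0.12,-0.95,0]
    - [-0.12,-0.95,0]
    - [-0.12,-0.95,0]
    - [-0.12,-0.95,0]
    - [-0.12,-0.9,0]
    - [-0.04,-0.4,0]
    - [0,0,0]
    - [0,0,0]
  dr:
    - [0,0,0]
    - [0,0,0]
    - [0,0,0]
    - [0,0,0]
    - [0,0,0]
    - [0,0,0]
    - [0,0,0]
    - [0,0,0]
    - [0,0,0]
    - [0,0,0]
    - [0,0,0]
    - [0,0,0]
    - [0,0,0]
    - [0,0,0]
    - [0,0,0]
    - [0,0,0]
  gripper: [0,0,0,0,0,0,0,0,0,0,0,0,0,0,0,0]

```text
time_s: 7.53
eef_pos: [528.1, -272.4, 180.1]
tcp_rot: [-0.001, 0.973, 0.229, -0.0]
wrist_force: [0.7, 0.3, -1.8]
finger_gap: 0.71
grip_force: 43.8
```

>>> send_rows:
  delta_pos:
    - [0,0,-0.5]
    - [0,0,-0.6]
    - [0,0,-0.6]
    - [0,0,-0.6]
    - [0,0,-0.5]
    - [0,0,-0.4]
    - [0,0,-0.3]
    - [0,0,-0.2]
    - [0,0,0]
    - [0,0,0]
  dr:
    - [0,0,0]
    - [0,0,0]
    - [0,0,0]
    - [0,0,0]
    - [0,0,0]
    - [0,0,0]
    - [0,0,0]
    - [0,0,0]
    - [0,0,0]
    - [0,0,0]
  gripper: [0,0,0,0,0,0,0,0,0,0]

```text
time_s: 8.37
eef_pos: [528.6, -272.5, 106.5]
tcp_rot: [0.0, 0.973, 0.229, 0.0]
wrist_force: [0.1, 0.2, -2.5]
finger_gap: 0.71
grip_force: 43.8
```

```bash
python3 - <<'E'
from fit import *
s=ctrl.state(); e=s['eef_pos']; print(e)
P=[shot('scene'),shot('side')]; O=[]
for p in P:
    a=p['img'][150:240,110:260] if p is P[0] else p['img'][110:220,290:420]
    O.append(cv2.resize(a,(400,300),interpolation=cv2.INTER_CUBIC))
cv2.imwrite('pics/pl.png',np.hstack(O))
for p in P:
    for d in eyes.trace(p,'tumbler')[:2]: print(d['p'],d['position'],d['region'].sum())
    print(proj(p,[[529,-273.5,90],[529,-273.5,44]]).round(1))
E
```

```text
[ 528.62217672 -272.52055474  106.47450646]
0.82 [192.6, 178.2] 672
[[178.3 195.9]
 [181.5 204.7]]
[[329.5 157. ]
 [328.3 168.1]]
```

View pics/pl.png

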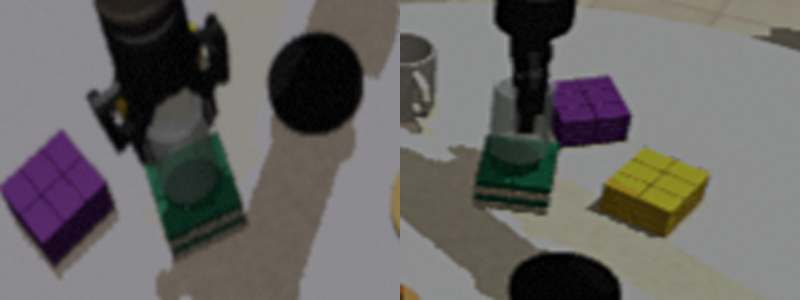

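>>> send_rows:
  delta_pos:
    - [0,0,-0.3]
    - [0,0,-0.3]
    - [0,0,-0.15]
    - [0,0,0]
    - [0,0,0]
  dr:
    - [0,0,0]
    - [0,0,0]
    - [0,0,0]
    - [0,0,0]
    - [0,0,0]
  gripper: [0,0,0,0,0]

```text
time_s: 8.98
eef_pos: [528.0, -272.4, 90.7]
tcp_rot: [-0.0, 0.973, 0.229, -0.0]
wrist_force: [0.8, -0.6, -1.5]
finger_gap: 0.71
grip_force: 43.8
```

```bash
python3 - <<'E'
from fit import *
e=ctrl.state()['eef_pos']; print(e); zm=12+e[2]-53.9
O=[]
for n,(r,c) in (('scene',(165,140)),('side',(130,295))):
    p=shot(n); k=8; im=cv2.resize(p['img'][r:r+75,c:c+50 if 0 else c+50],None,fx=k,fy=k,interpolation=cv2.INTER_CUBIC)
    for X,col in ((cyl(529,-273.5,zm,zm,32,32)[:48],(0,0,255)),(box(529,-273.5,.29,80,84,44,44)[[0,1,3,2]],(255,0,255))):
        uv=((proj(p,X)+.5-[c,r])*k).astype(int); cv2.polylines(im,[uv],True,col,1)
    O.append(np.clip(im*1.5,0,255).astype(np.uint8))
cv2.imwrite('pics/ov.png',np.hstack(O))
E
```

```text
[ 527.97528958 -272.37220336   90.65477179]
```

View pics/ov.png

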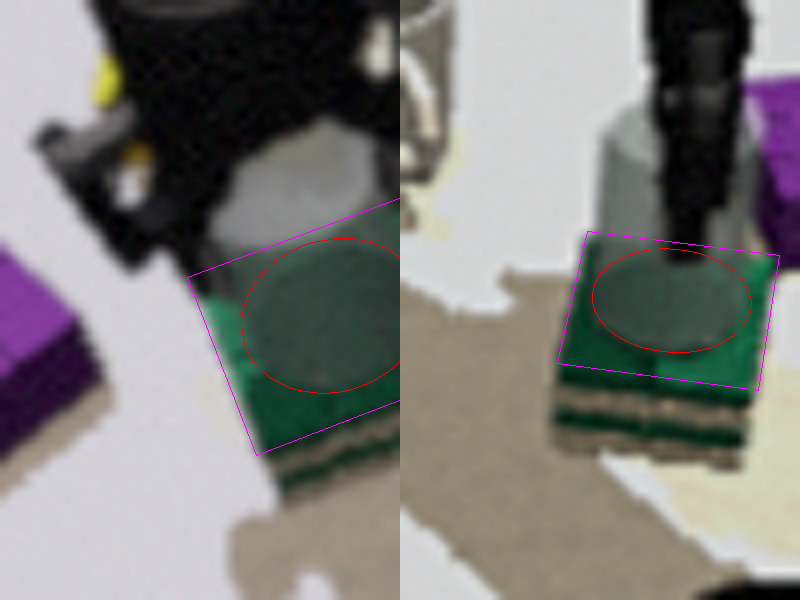

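The overlays put the mouth ellipse and the block outline within about 2–3 mm in both views, so it is centred. Lower the last 5 mm and release.

>>> send_rows:
  delta_pos:
    - [0,0,-0.1]
    - [0,0,-0.1]
    - [0,0,-0.03]
    - [0,0,0]
    - [0,0,0]
  dr:
    - [0,0,0]
    - [0,0,0]
    - [0,0,0]
    - [0,0,0]
    - [0,0,0]
  gripper: [0,0,0,0,0]

```text
time_s: 9.5
eef_pos: [528.3, -272.5, 86.6]
tcp_rot: [-0.0, 0.973, 0.229, -0.0]
wrist_force: [0.2, 0.6, -2.3]
finger_gap: 0.706
grip_force: 43.8
```

Not in contact yet; nudge down.

>>> send_rows:
  delta_pos:
    - [0,0,-0.04]
    - [0,0,-0.03]
    - [0,0,0]
    - [0,0,0]
  dr:
    - [0,0,0]
    - [0,0,0]
    - [0,0,0]
    - [0,0,0]
  gripper: [0,0,0,0]

```text
time_s: 9.83
eef_pos: [528.6, -272.6, 86.0]
tcp_rot: [0.0, 0.973, 0.229, 0.0]
wrist_force: [-0.8, 0.1, 3.4]
finger_gap: 0.707
grip_force: 44.0
```

>>> send_rows:
  delta_pos:
    - [0,0,0]
    - [0,0,0]
    - [0,0,0]
    - [0,0,0]
    - [0,0,0]
    - [0,0,0]
    - [0,0,0.4]
    - [0,0,0.8]
    - [0,0,1]
    - [0,0,1]
    - [0,0,1]
    - [0,0,1]
    - [0,0,1]
    - [0,0,1]
  dr:
    - [0,0,0]
    - [0,0,0]
    - [0,0,0]
    - [0,0,0]
    - [0,0,0]
    - [0,0,0]
    - [0,0,0]
    - [0,0,0]
    - [0,0,0]
    - [0,0,0]
    - [0,0,0]
    - [0,0,0]
    - [0,0,0]
    - [0,0,0]
  gripper: [-0.6,-0.8,-1,-1,-1,-1,-1,-1,-1,-1,-1,-1,-1,-1]

```text
time_s: 11.0
eef_pos: [528.4, -272.5, 231.1]
tcp_rot: [0.0, 0.973, 0.229, 0.0]
wrist_force: [0.8, -1.0, 0.4]
finger_gap: 1.001
grip_force: 0.0
```

```bash
python3 - <<'E'
from fit import *
P=[shot('scene'),shot('side')]
tu=[near(p,'tumbler',[529,-273,89]) for p in P]; ck=[near(p,'cake',[561,-26,26]) for p in P]
bd=[near(p,'board',[561,-28,6]) for p in P]
for n,D,mod,x0 in (('tum',tu,lambda x:cyl(x[0],x[1],44,134,32,31),[529,-273]),('cake',ck,lambda x:cyl(x[0],x[1],12,40,22,22),[561,-26]),('board',bd,lambda x:cyl(x[0],x[1],0,12,55,55),[575,-10])):
    for p,m in zip(P,D): print(n,None if m is None else (m.sum(),fit(mod,x0,[(p,m)],[8,8])))
E
```

```text
tum (np.float32(757.0), (array([ 528.752, -274.823]), np.float64(0.075)))
tum (np.float32(625.0), (array([ 532.504, -272.572]), np.float64(0.063)))
cake (np.float32(232.0), (array([559.858, -27.018]), np.float64(0.07)))
cake (np.float32(217.0), (array([562.318, -24.94 ]), np.float64(0.084)))
board (np.float32(793.0), (array([564.531, -14.234]), np.float64(0.349)))
board (np.float32(692.0), (array([567.387, -10.828]), np.float64(0.374)))
```

>>> send_rows:
  delta_pos:
    - [-0.03,0.97,0]
    - [-0.03,0.97,0]
    - [-0.03,0.97,0]
    - [-0.03,0.97,0]
    - [-0.03,0.97,0]
    - [-0.03,0.97,0]
    - [-0.03,0.97,0]
    - [-0.03,0.97,0]
    - [-0.03,0.97,0]
    - [-0.03,0.97,0]
    - [-0.03,0.97,0]
    - [-0.03,0.97,0]
    - [-0.03,0.97,0]
    - [-0.03,0.97,0]
  dr:
    - [0,0,-0.29]
    - [0,0,-0.29]
    - [0,0,-0.29]
    - [0,0,-0.29]
    - [0,0,-0.29]
    - [0,0,-0.29]
    - [0,0,-0.29]
    - [0,0,-0.29]
    - [0,0,-0.29]
    - [0,0,-0.29]
    - [0,0,-0.29]
    - [0,0,-0.29]
    - [0,0,-0.29]
    - [0,0,-0.29]
  gripper: [-1,-1,-1,-1,-1,-1,-1,-1,-1,-1,-1,-1,-1,-1]

```text
time_s: 12.57
eef_pos: [519.3, -0.1, 228.4]
tcp_rot: [0.0, 1.0, -0.013, -0.001]
wrist_force: [0.0, -0.1, 1.3]
finger_gap: 1.003
grip_force: 0.0
```

>>> send_rows:
  delta_pos:
    - [-0.03,0.97,0]
    - [-0.03,0.97,0]
    - [-0.03,0.97,0]
    - [-0.03,0.97,0]
    - [-0.03,0.97,0]
    - [-0.03,0.97,0]
    - [-0.03,0.97,0]
    - [-0.03,0.97,0]
    - [-0.03,0.97,0]
    - [-0.03,0.97,0]
    - [-0.03,0.97,0]
    - [-0.03,0.97,0]
    - [-0.03,0.97,0]
    - [-0.03,0.97,0]
    - [0,0,0]
    - [0,0,0]
  dr:
    - [0,0,-0.29]
    - [0,0,-0.29]
    - [0,0,-0.29]
    - [0,0,-0.29]
    - [0,0,-0.29]
    - [0,0,-0.29]
    - [0,0,-0.29]
    - [0,0,-0.29]
    - [0,0,-0.29]
    - [0,0,-0.29]
    - [0,0,-0.29]
    - [0,0,-0.29]
    - [0,0,-0.29]
    - [0,0,-0.29]
    - [0,0,0]
    - [0,0,0]
  gripper: [-1,-1,-1,-1,-1,-1,-1,-1,-1,-1,-1,-1,-1,-1,-1,-1]

```text
time_s: 13.9
eef_pos: [510.5, 271.9, 228.2]
tcp_rot: [0.0, 0.968, -0.251, -0.001]
wrist_force: [-0.6, -0.3, -0.4]
finger_gap: 0.997
grip_force: 0.0
```

```bash
python3 - <<'E'
from fit import *
s=ctrl.state(); print(s['eef_pos'],s['tcp_rot'],'yaw',2*np.arctan2(s['tcp_rot'][2],s['tcp_rot'][1]),s['joint_positions'].round(2))
p=shot('wrist'); im=p['img'].copy()
th=-.51; o=np.array([511,274.5]); d=np.array([np.cos(th),np.sin(th)]); n=np.array([-d[1],d[0]])
# outer outlines of the strips at rest, top and bottom
for z,col in ((22,(0,0,255)),(0,(255,0,0))):
    for sg in (1,-1):
        pts=[np.r_[o+d*x+n*sg*(29.5+.03*x),z] for x in (-57,0,33)]
        cv2.polylines(im,[proj(p,pts).astype(int)],False,col,1)
    cv2.circle(im,tuple(proj(p,np.r_[o-85*d,z])[0].astype(int)),3,col,1)
    cv2.circle(im,tuple(proj(p,np.r_[o+85*d,z])[0].astype(int)),3,col,1)
cv2.imwrite('pics/t1r.png',p['img'])
cv2.imwrite('pics/t1.png',cv2.resize(im,(800,600),interpolation=cv2.INTER_CUBIC))
for t in eyes.trace(p,'tongs'): print(t['p'],t['position'],t['region'].sum())
E
```

```text
[510.50352198 271.86719243 228.23634259] [ 4.86135029e-04  9.67911086e-01 -2.51290545e-01 -9.77720262e-04] yaw -0.5080270172994198 [-0.27  0.4  -0.35  1.42  0.14  1.35 -2.71]
0.9 [190.6, 265.5] 1972
```

View pics/t1.png

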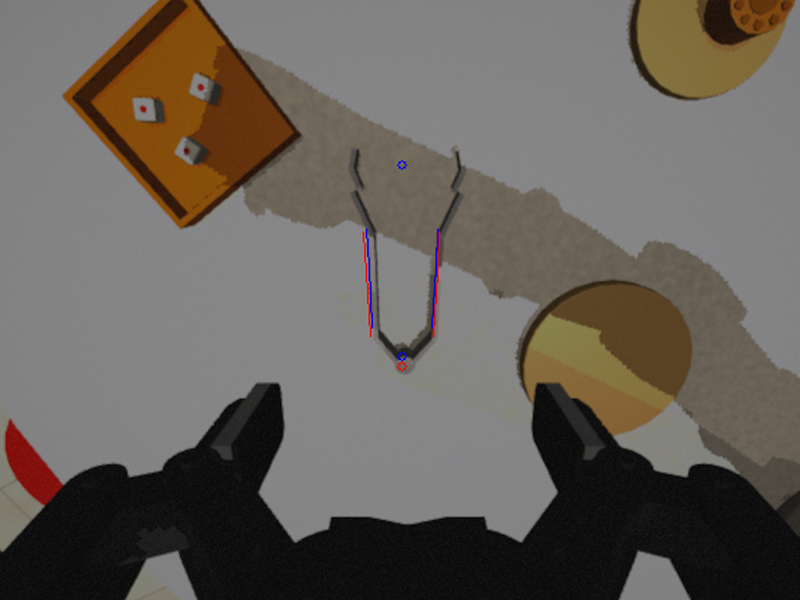

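The overlay agrees with the tongs within 2–3 mm and the TCP stands over the grip place (hinge at (404,362), jaws centred near (407,165)). Descend.

>>> send_rows:
  delta_pos:
    - [0,0,-0.9]
    - [0,0,-0.9]
    - [0,0,-0.9]
    - [0,0,-0.9]
    - [0,0,-0.9]
    - [0,0,-0.9]
    - [0,0,-0.9]
    - [0,0,-0.9]
    - [0,0,-0.9]
    - [0,0,-0.9]
    - [0,0,-0.9]
    - [0,0,-0.7]
    - [0,0,-0.35]
    - [0,0,-0.15]
    - [0,0,0]
    - [0,0,0]
  dr:
    - [0,0,0]
    - [0,0,0]
    - [0,0,0]
    - [0,0,0]
    - [0,0,0]
    - [0,0,0]
    - [0,0,0]
    - [0,0,0]
    - [0,0,0]
    - [0,0,0]
    - [0,0,0]
    - [0,0,0]
    - [0,0,0]
    - [0,0,0]
    - [0,0,0]
    - [0,0,0]
  gripper: [-1,-1,-1,-1,-1,-1,-1,-1,-1,-1,-1,-1,-1,-1,-1,-1]
  squeeze: 30

```text
time_s: 15.33
eef_pos: [512.4, 270.5, 8.1]
tcp_rot: [-0.0, 0.967, -0.253, 0.001]
wrist_force: [0.5, 1.3, -0.1]
finger_gap: 0.995
grip_force: 0.0
```

>>> send_rows:
  delta_pos:
    - [0,0,-0.2]
    - [0,0,-0.12]
    - [0,0,0]
    - [0,0,0]
    - [0,0,0]
    - [0,0,0]
    - [0,0,0]
    - [0,0,0]
  dr:
    - [0,0,0]
    - [0,0,0]
    - [0,0,0]
    - [0,0,0]
    - [0,0,0]
    - [0,0,0]
    - [0,0,0]
    - [0,0,0]
  gripper: [-1,-1,-0.6,-0.3,-0.3,-0.3,-0.3,-0.3]

```text
time_s: 16.0
eef_pos: [512.2, 270.9, 1.8]
tcp_rot: [-0.0, 0.967, -0.253, 0.001]
wrist_force: [-1.0, -0.3, 4.5]
finger_gap: 0.646
grip_force: 9.5
```

>>> send_rows:
  delta_pos:
    - [0,0,0]
    - [0,0,0]
    - [0,0,0.1]
    - [0,0,0.2]
    - [0,0,0.4]
    - [0,0,0.5]
    - [0,0,0.6]
    - [0,0,0.6]
    - [0,0,0.6]
    - [0,0,0.6]
    - [0,0,0.6]
    - [0,0,0.4]
    - [0,0,0.2]
    - [0,0,0]
    - [0,0,0]
  dr:
    - [0,0,0]
    - [0,0,0]
    - [0,0,0]
    - [0,0,0]
    - [0,0,0]
    - [0,0,0]
    - [0,0,0]
    - [0,0,0]
    - [0,0,0]
    - [0,0,0]
    - [0,0,0]
    - [0,0,0]
    - [0,0,0]
    - [0,0,0]
    - [0,0,0]
  gripper: [-0.34,-0.34,-0.34,-0.34,-0.34,-0.34,-0.34,-0.34,-0.34,-0.34,-0.34,-0.34,-0.34,-0.34,-0.34]

```text
time_s: 17.25
eef_pos: [511.4, 270.5, 96.8]
tcp_rot: [0.0, 0.967, -0.253, -0.0]
wrist_force: [-0.8, 0.2, -1.1]
finger_gap: 0.671
grip_force: 7.9
```

```bash
cat > tg.py <<'E'
from fit import *
s=ctrl.state(); e=s['eef_pos']; yaw=2*np.arctan2(s['tcp_rot'][2],s['tcp_rot'][1]); print(e,yaw)
p=shot('wrist'); im=p['img'].copy()
d=np.array([np.cos(yaw),np.sin(yaw)]); o=e[:2]; n=np.array([-d[1],d[0]])
for z,col in ((e[2]+18,(0,0,255)),(e[2]-4+0,(255,0,0))):
    for sg in (1,-1):
        pts=[np.r_[o+d*x+n*sg*(27.8+.01*x),z] for x in (-57,0,33)]
        cv2.polylines(im,[proj(p,pts).astype(int)],False,col,1)
    for x in (-85,85): cv2.circle(im,tuple(proj(p,np.r_[o+x*d,z])[0].astype(int)),3,col,1)
cv2.imwrite('pics/t2.png',cv2.resize(im,(800,600),interpolation=cv2.INTER_CUBIC))
a=shot('side')['img']; cv2.imwrite('pics/t2s.png',a)
E
python3 tg.py
```

```text
[511.41803791 270.5298603   96.79467705] -0.5115723708177919
```

View pics/t2.png

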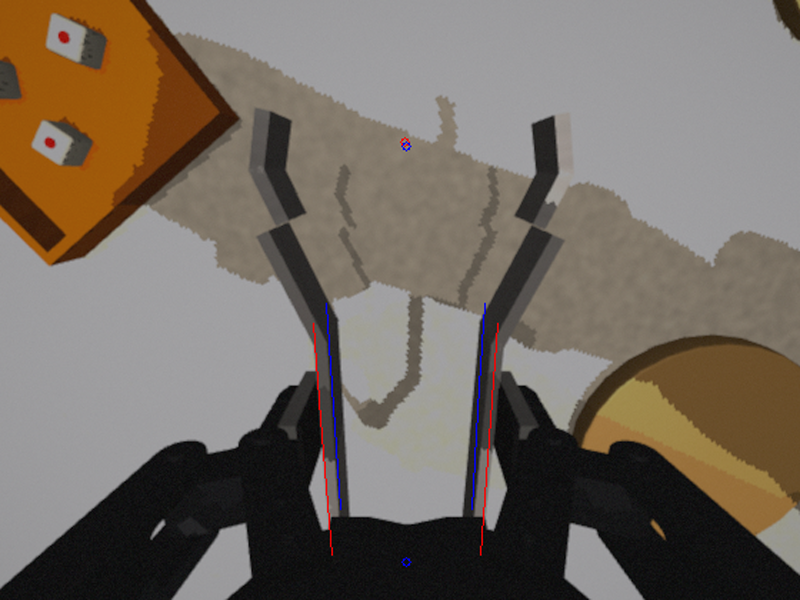

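Tongs are held straight; the jaws are centred near (412,143), 2 mm from the prediction. Close slightly and carry over.

>>> send_rows:
  delta_pos:
    - [0,0,0]
    - [0,0,0]
    - [-0.06,-0.3,0]
    - [-0.06,-0.5,0]
    - [-0.06,-0.7,0]
    - [-0.06,-0.7,0]
    - [-0.06,-0.7,0]
    - [-0.06,-0.7,0]
    - [-0.06,-0.7,0]
    - [-0.06,-0.7,0]
    - [-0.06,-0.7,0]
    - [-0.06,-0.7,0]
    - [-0.06,-0.7,0]
    - [-0.06,-0.7,0]
  dr:
    - [0,0,0]
    - [0,0,0]
    - [0,0,0]
    - [0,0,0]
    - [0,0,0]
    - [0,0,0]
    - [0,0,0]
    - [0,0,0]
    - [0,0,0]
    - [0,0,0]
    - [0,0,0]
    - [0,0,0]
    - [0,0,0]
    - [0,0,0]
  gripper: [-0.3,-0.26,-0.26,-0.26,-0.26,-0.26,-0.26,-0.26,-0.26,-0.26,-0.26,-0.26,-0.26,-0.26]

```text
time_s: 18.52
eef_pos: [496.8, 112.0, 97.0]
tcp_rot: [0.0, 0.967, -0.254, 0.0]
wrist_force: [0.8, -0.4, -1.8]
finger_gap: 0.633
grip_force: 9.1
```

>>> send_rows:
  delta_pos:
    - [-0.06,-0.7,0]
    - [-0.06,-0.7,0]
    - [-0.06,-0.7,0]
    - [-0.06,-0.7,0]
    - [-0.06,-0.7,0]
    - [-0.06,-0.7,0]
    - [-0.06,-0.45,0]
    - [-0.06,-0.2,0]
    - [0,0,0]
    - [0,0,0]
    - [0,0,0]
  dr:
    - [0,0,0]
    - [0,0,0]
    - [0,0,0]
    - [0,0,0]
    - [0,0,0]
    - [0,0,0]
    - [0,0,0]
    - [0,0,0]
    - [0,0,0]
    - [0,0,0]
    - [0,0,0]
  gripper: [-0.26,-0.26,-0.26,-0.26,-0.26,-0.26,-0.26,-0.26,-0.26,-0.26,-0.26]

```text
time_s: 19.43
eef_pos: [487.6, 18.7, 97.0]
tcp_rot: [-0.0, 0.968, -0.252, 0.0]
wrist_force: [0.5, 0.5, -1.2]
finger_gap: 0.631
grip_force: 9.1
```

```bash
python3 - <<'E'
from fit import *
s=ctrl.state(); e=s['eef_pos']; yaw=2*np.arctan2(s['tcp_rot'][2],s['tcp_rot'][1]); print(e,yaw)
d=np.array([np.cos(yaw),np.sin(yaw)]); print('jaw pred',e[:2]+85*d)
p=shot('wrist'); 
m=near(p,'cake',[561,-26,26])
if m is not None: print('cake',fit(lambda x:cyl(x[0],x[1],12,40,22,22),[561,-26],[(p,m)],[6,6]))
im=p['img'].copy(); cv2.polylines(im,[proj(p,cyl(561,-26,40,40,22,22)[:48]).astype(int)],True,(0,0,255),1)
q=shot('side')['img'][180:290,220:367]
O=np.hstack([cv2.resize(im[:,:],(420,315)),cv2.resize(q,(380,315),interpolation=cv2.INTER_CUBIC)])
cv2.imwrite('pics/c1.png',O)
E
```

```text
[487.63516943  18.73329645  97.01287136] -0.5101355418499295
jaw pred [561.81282758 -22.77182409]
cake (array([559.606, -24.861]), np.float64(0.078))
```

View pics/c1.png

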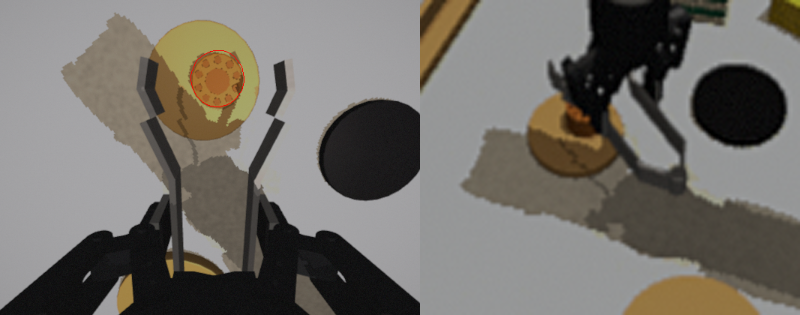

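The jaws straddle the cake with about 3 mm lateral error (jaw mid at 214.5, cake at 217 in the crop). Correct this while descending.

>>> send_rows:
  delta_pos:
    - [-0.07,-0.13,0]
    - [0,0,-0.3]
    - [0,0,-0.5]
    - [0,0,-0.5]
    - [0,0,-0.5]
    - [0,0,-0.5]
    - [0,0,-0.5]
    - [0,0,-0.5]
    - [0,0,-0.4]
    - [0,0,-0.2]
    - [0,0,0]
    - [0,0,0]
  dr:
    - [0,0,0]
    - [0,0,0]
    - [0,0,0]
    - [0,0,0]
    - [0,0,0]
    - [0,0,0]
    - [0,0,0]
    - [0,0,0]
    - [0,0,0]
    - [0,0,0]
    - [0,0,0]
    - [0,0,0]
  gripper: [-0.26,-0.26,-0.26,-0.26,-0.26,-0.26,-0.26,-0.26,-0.26,-0.26,-0.26,-0.26]

```text
time_s: 20.58
eef_pos: [486.3, 15.1, 18.8]
tcp_rot: [-0.0, 0.967, -0.253, -0.0]
wrist_force: [0.3, -0.2, -1.0]
finger_gap: 0.631
grip_force: 9.1
```

```bash
python3 - <<'E'
from h import *
im=shot('wrist')['img']; q=shot('side')['img'][185:260,235:335]
cv2.imwrite('pics/c2.png',np.hstack([cv2.resize(im,(400,300)),cv2.resize(q,(400,300),interpolation=cv2.INTER_CUBIC)]))
E
```

```text
(no output)
```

View pics/c2.png

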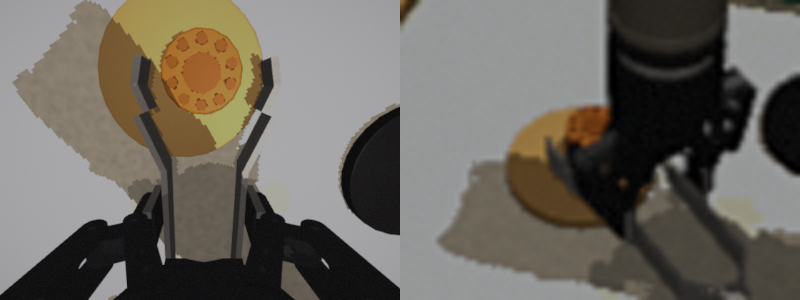

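The cake at (201,71) is between the jaws (150..262, vertex row about 78). Shift about 4.5 mm in x to centre it, then squeeze.

>>> send_rows:
  delta_pos:
    - [0.12,0,0.05]
    - [0.11,0,0]
    - [0,0,0]
    - [0,0,0]
    - [0,0,0]
    - [0,0,0]
    - [0,0,0]
    - [0,0,0]
    - [0,0,0]
    - [0,0,0]
    - [0,0,0]
    - [0,0,0]
  dr:
    - [0,0,0]
    - [0,0,0]
    - [0,0,0]
    - [0,0,0]
    - [0,0,0]
    - [0,0,0]
    - [0,0,0]
    - [0,0,0]
    - [0,0,0]
    - [0,0,0]
    - [0,0,0]
    - [0,0,0]
  gripper: [-0.26,-0.26,-0.26,-0.15,-0.05,0.05,0.15,0.3,0.3,0.3,0.3,0.3]
  squeeze: 35

```text
time_s: 21.68
eef_pos: [490.7, 15.1, 19.9]
tcp_rot: [0.0, 0.967, -0.253, -0.0]
wrist_force: [0.2, 0.1, -1.0]
finger_gap: 0.457
grip_force: 35.7
```

Stopped at about 39–40 mm with 36 N: the cake is pinched. Lift.

>>> send_rows:
  delta_pos:
    - [0,0,0.1]
    - [0,0,0.2]
    - [0,0,0.3]
    - [0,0,0.4]
    - [0,0,0.5]
    - [0,0,0.5]
    - [0,0,0.5]
    - [0,0,0.5]
    - [0,0,0.5]
    - [0,0,0.5]
    - [0,0,0.5]
    - [0,0,0.5]
    - [0,0,0.5]
    - [0,0,0.5]
    - [0,0,0.4]
    - [0,0,0.3]
    - [0,0,0.2]
    - [0,0,0.1]
    - [0,0,0]
    - [0,0,0]
  dr:
    - [0,0,0]
    - [0,0,0]
    - [0,0,0]
    - [0,0,0]
    - [0,0,0]
    - [0,0,0]
    - [0,0,0]
    - [0,0,0]
    - [0,0,0]
    - [0,0,0]
    - [0,0,0]
    - [0,0,0]
    - [0,0,0]
    - [0,0,0]
    - [0,0,0]
    - [0,0,0]
    - [0,0,0]
    - [0,0,0]
    - [0,0,0]
    - [0,0,0]
  gripper: [0.3,0.3,0.3,0.3,0.3,0.3,0.3,0.3,0.3,0.3,0.3,0.3,0.3,0.3,0.3,0.3,0.3,0.3,0.3,0.3]

```text
time_s: 23.35
eef_pos: [490.5, 15.0, 159.5]
tcp_rot: [0.0, 0.967, -0.253, -0.0]
wrist_force: [0.3, -0.9, -2.1]
finger_gap: 0.457
grip_force: 35.7
```

>>> send_rows:
  delta_pos:
    - [0,0,0.2]
    - [0,0,0.2]
    - [0,0,0.1]
    - [0,0,0]
    - [0,0,0]
    - [0,0,0]
    - [0,0,0]
    - [0,0,0]
  dr:
    - [0,0,0]
    - [0,0,0]
    - [0,0,0]
    - [0,0,0]
    - [0,0,0]
    - [0,0,0]
    - [0,0,0]
    - [0,0,0]
  gripper: [0.3,0.3,0.3,0.3,0.3,0.3,0.3,0.3]

```text
time_s: 24.02
eef_pos: [490.6, 15.0, 169.7]
tcp_rot: [0.0, 0.967, -0.253, -0.0]
wrist_force: [0.1, -0.3, -1.5]
finger_gap: 0.459
grip_force: 35.7
```

```bash
python3 - <<'E'
from fit import *
w=shot('wrist'); P=[shot('scene'),shot('side')]
cv2.imwrite('pics/f.png',np.hstack([cv2.resize(w['img'],(400,300)),cv2.resize(P[1]['img'][130:265,240:420],(400,300),interpolation=cv2.INTER_CUBIC)]))
for p in P:
    m=near(p,'tumbler',[529,-273,89]); print('tum',None if m is None else fit(lambda x:cyl(x[0],x[1],44,134,32,31),[529,-273],[(p,m)],[8,8]))
m=near(w,'cake',[562,-26,155]); print('cake',None if m is None else fit(lambda x:cyl(x[0],x[1],x[2],x[2]+28,22,22),[562,-26,142],[(w,m)],[6,6,9]))
E
```

```text
tum (array([-342.875,  482.719]), np.float64(1.0))
tum (array([ 532.107, -274.024]), np.float64(0.234))
cake (array([559.554, -25.737, 156.613]), np.float64(0.013))
```

View pics/f.png

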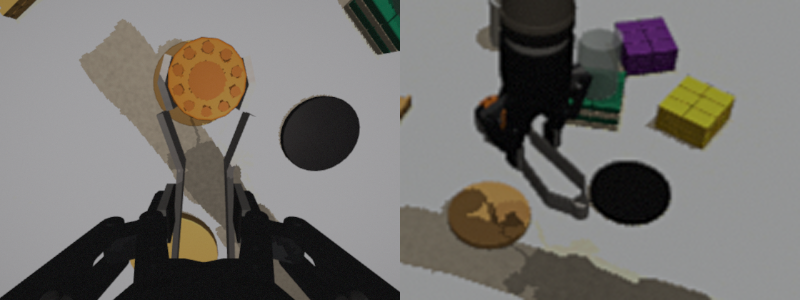

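The wrist view shows the cake at (207,78) gripped in both jaws, with its underside at about 157 mm. The side view shows the tumbler standing on the green block at (600,65). Handing in.

```bash
python3 -c "
from station import ctrl
print(ctrl.finish_job())"
```

```text
the job is handed in; nothing more can be done
None
```

I handed the job in at about 24 s, and no verdict came back: the tumbler stands mouth-down near the centre of the jade-green block (within about 4 mm in the camera fits), and the tongs hold the mooncake with its underside about 15 cm up.

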